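# Shut a row of sample vials with a stroke of the fingertips

### The arm

A 6-joint arm with a two-finger parallel gripper is mounted at the origin on the work surface. World frame = base frame: x ahead of the robot, y to its left, z up, the work surface at z = 0. Lengths are in mm, angles in rad, forces in N, time in s.
With the tool pointing down it reaches from about 350 to 975 mm from the base axis. Payload 7.1 kg.
Tool frame: the origin (TCP) lies midway between the tips of the shut fingers; the grasp point (between the pads) lies 19 mm behind it (ctrl.tcp_to_grasp is the distance from the TCP to the grasp point, in mm); z points along the fingers, y is the line along which they close (so a half turn about z gives the same grasp; the last joint's range is limited). The gripper opens to 88 mm and grips with 3 to 60 N. Pads are 20 mm wide; open, the fingers measure 115 mm over their backs; the gripper's body (75 mm by 178 mm) begins 61 mm behind the grasp point.
Start: joints at [-1.311, 0.423, 1.63, -0, 1.089, -0.019], TCP at [172.02, -600.844, 222.675] pointing down, gripper open.
Joint ranges: [-3, 3], [-0.9, 2.11], [0.09, 2.58], [-1.31, 4.45], [0.11, 2.69], [-2.54, 2.54]. Speed limits (rad/s): [2.39, 2.39, 3.01, 3.14, 3.14, 3.14].

### API

Orientations are given as a rotation vector (axis times angle).
In Python, from workcell import get_obs, cams, ticket, boxes_of, ctrl gives the robot as it stands.
- The arm moves only by the shell command python3 -m creep 'ROWS' [OPENING]. ROWS is JSON, one flat list of numbers, 4 for each row, row after row: the shift along the world's x, y, z in m, then the turn about the world's z in rad. In form: [tx, ty, tz, spin, tx, ty, tz, spin, ...]. A call has 1 to 10 rows; each row is the pose to reach, as a shift and turn from the pose commanded when the call began; what a row does not reach only later rows make up. A row lasts 1/12 s, in which the tool goes at most 41.7 mm and 7.16 degrees, less where a joint would pass 70% of its speed; a pose out of reach is approached as far as the arm can. A call with a gripper value outside its range is refused whole. OPENING is the opening, from 0 (shut) to 1 (fully open), set as the call begins (- or left out, the last holds). The fingers move at their own pace and stop on an object; the grip force is fixed at half the most. Time passes only in rows, so rows that repeat a pose let the fingers close. It gives the time, the measured TCP pose, the force, the opening and the grip force at its end, in the units of the state.
- get_obs(): the state, without advancing time (a new reading comes with each control period).
- cams.get_image(name): name is "scene" or "top"; returns (picture, depth): 384x512x3 uint8, red, green, blue; 384x512 float32, mm along the optical axis (not along the pixel's ray), 0 where there is no reading.
- cams.get_calibration(name): a dict with "mtx" (3x3 intrinsics, pixels), "R" (3x3) and "t" (3): a world point X has camera coordinates R X + t. Camera axes: x right, y down, z forward; pixel columns grow to the right and rows downward; lengths in mm; the calibration is good to about 2 mm. A picture is of the moment at which its call begins. get_calibration takes no time and is no camera call.
- ticket.close_job(): hands the job in; it is judged then, once.
Trained networks look in the newest picture that a camera, given by its name, has taken for a name from the list of things; names that differ only in an ending like _2 or _b are one class to them, and where a whole thing is asked for, a point or a joint stands for the part that bears it (a point fixed in the world has none). Each returns a list of dicts, best first, with "score" (0 to 1); they miss things now and then, are a little off and sometimes report something else, mostly with a low value. They report only what shows in the picture. A call takes as long as a camera call. They do not tell look-alikes from the thing itself.
- boxes_of(camera, target): "centre" ([column, row] in pixels, amid what is visible of it).
The state is a dict: "t": time; "qpos": joint angles; "qvel": joint speeds; "joint_torque": joint torques, N m; "ee_pos": TCP position; "orientation": TCP orientation; "ft_force": force on the tool from outside, world axes, zero at the start; "moment": the same for the moment, N m; "width": finger opening in mm; "grasp_force": force on a finger pad.
Only numpy, scipy, OpenCV 4.12 (cv2) and the standard library are available. Lean on these libraries where they do the work, as an engineer would, in place of code of your own. Each camera call takes 0.05 s, during which the arm holds its last target. There are 200 camera calls.

### The job

Shut the five blue-lidded vials: run your fingertips lightly along the row from its hinge end, folding the lids over one after another in that direction, so that every blue lid ends pressed down flat on its vial. The yellow-lidded vials are still empty: leave their lids standing open. Do not pick up or shove either block, and do not disturb the other things on the bench.

Things in the scene. Friction and masses are not known exactly. Their poses are not given: they have to be found in the camera images.
- blue_block: Loose aluminium block, 56 (x) x 226 (y) x 45 mm high, 1.1 kg, on rubber, held by friction only. Five white vials, 28 mm wide, are fixed in it in a row along its y axis at y = -88, -44, 0, 44, 88 mm; their mouths are 70 mm above the bench. Each has a round blue hinged lid. Origin: centre of its underside, z up.
- blue_row_start (a point): Start of the blue row: over the hinge of blue lid 1 (the hinge end, local y = -105 mm of the blue block), on the row's centre line, at the height of the tops of the shut lids (72.5 mm above the bench).
- blue_row_end (a point): End of the blue row: near the tab of blue lid 5 (local y = +109 mm of the blue block), on the row's centre line, at the same height as blue_row_start.
- blue_lid1 (a joint): Hinge of blue lid 1, counted from row_start (vial at y = -88 mm of its block). 0 shut flat, 1.57 upright, at most 2.1 rad; starts at 1.6 to 2.0. A 31 mm disc, 2.5 mm thick, with a small tab; hinge at the mouth's height, 17 mm from the vial's centre on the row_start side, axis across the row: it shuts when pushed towards row_end. No spring, stiff (0.004 N m), stays where left.
- blue_lid2 (a joint): Hinge of blue lid 2, counted from row_start (vial at y = -44 mm of its block). 0 shut flat, 1.57 upright, at most 2.1 rad; starts at 1.6 to 2.0. A 31 mm disc, 2.5 mm thick, with a small tab; hinge at the mouth's height, 17 mm from the vial's centre on the row_start side, axis across the row: it shuts when pushed towards row_end. No spring, stiff (0.004 N m), stays where left.
- blue_lid3 (a joint): Hinge of blue lid 3, counted from row_start (vial at y = 0 mm of its block). 0 shut flat, 1.57 upright, at most 2.1 rad; starts at 1.6 to 2.0. A 31 mm disc, 2.5 mm thick, with a small tab; hinge at the mouth's height, 17 mm from the vial's centre on the row_start side, axis across the row: it shuts when pushed towards row_end. No spring, stiff (0.004 N m), stays where left.
- blue_lid4 (a joint): Hinge of blue lid 4, counted from row_start (vial at y = 44 mm of its block). 0 shut flat, 1.57 upright, at most 2.1 rad; starts at 1.6 to 2.0. A 31 mm disc, 2.5 mm thick, with a small tab; hinge at the mouth's height, 17 mm from the vial's centre on the row_start side, axis across the row: it shuts when pushed towards row_end. No spring, stiff (0.004 N m), stays where left.
- blue_lid5 (a joint): Hinge of blue lid 5, counted from row_start (vial at y = 88 mm of its block). 0 shut flat, 1.57 upright, at most 2.1 rad; starts at 1.6 to 2.0. A 31 mm disc, 2.5 mm thick, with a small tab; hinge at the mouth's height, 17 mm from the vial's centre on the row_start side, axis across the row: it shuts when pushed towards row_end. No spring, stiff (0.004 N m), stays where left.
- yellow_block: The same block with five vials, with yellow lids, standing open in the same way: empty vials, to be left open. Same size and origin as blue_block. Which block is nearer the robot changes.
- yellow_lid1 (a joint): Hinge of yellow lid 1, made and counted like the blue ones (vial at local y = -88 mm of the yellow block); open (1.6 to 2.0 rad) and to stay so.
- yellow_lid2 (a joint): Hinge of yellow lid 2, made and counted like the blue ones (vial at local y = -44 mm of the yellow block); open (1.6 to 2.0 rad) and to stay so.
- yellow_lid3 (a joint): Hinge of yellow lid 3, made and counted like the blue ones (vial at local y = 0 mm of the yellow block); open (1.6 to 2.0 rad) and to stay so.
- yellow_lid4 (a joint): Hinge of yellow lid 4, made and counted like the blue ones (vial at local y = 44 mm of the yellow block); open (1.6 to 2.0 rad) and to stay so.
- yellow_lid5 (a joint): Hinge of yellow lid 5, made and counted like the blue ones (vial at local y = 88 mm of the yellow block); open (1.6 to 2.0 rad) and to stay so.
- rubber_stopper: Orange rubber stopper, 30 mm diameter, 24 mm high, loose between the two blocks; origin: centre of its underside.
- autoclave_cap: Steel autoclave cap, 68 mm diameter, 44 mm high with its knob, loose, to the right of the blocks; origin: centre of its underside.
- foam_rack: White foam tube rack with dark holes, 75 x 150 x 22 mm, loose, to the left of the blocks; origin: centre of its underside.
- wash_bottle1: Loose wash bottle, 69 mm diameter, 190 mm high, red cap and nozzle, to the left of the blocks; origin: centre of its underside.
- autoclave1: Loose steel autoclave vessel, open on top, 62 mm diameter, 118 mm high, to the right of the blocks; origin: centre of its underside.
- wash_bottle2: Loose wash bottle, 69 mm diameter, 190 mm high, red cap and nozzle, to the left of the blocks; origin: centre of its underside.
- autoclave2: Loose steel autoclave vessel, open on top, 62 mm diameter, 118 mm high, to the right of the blocks; origin: centre of its underside.
Not all that is in view belongs to the job. What is shaped like the yellow_block but pink or purple is not meant.

How it is judged (in metres and radians):
On the way, in this order (a step that is already met when the one before it is completed fails the run):
1. blue lid 1 is folded over (below 0.7 rad), before the next one (value of joint blue_lid1 below 0.7 rad), for 0.05 s.
2. blue lid 2 is folded over (below 0.7 rad), before the next one (value of joint blue_lid2 below 0.7 rad), for 0.05 s.
3. blue lid 3 is folded over (below 0.7 rad), before the next one (value of joint blue_lid3 below 0.7 rad), for 0.05 s.
4. blue lid 4 is folded over (below 0.7 rad), before the next one (value of joint blue_lid4 below 0.7 rad), for 0.05 s.
5. blue lid 5 is folded over (below 0.7 rad), before the next one (value of joint blue_lid5 below 0.7 rad), for 0.05 s.
At the end, for the whole second after the job is handed in: All five blue lids are shut (within 0.10 rad, under 4 mm of gap at the tab) and all five yellow lids stand open (over 1.4 rad); both blocks stand at rest on the bench, the blue one within 25 mm and the yellow one within 15 mm of where it stood, the other things within 20 mm (value of joint each of blue_lid1, blue_lid2, blue_lid3, blue_lid4, blue_lid5 below 0.1 rad and value of joint each of yellow_lid1, yellow_lid2, yellow_lid3, yellow_lid4, yellow_lid5 above 1.4 rad and height (world z) of each of blue_block, yellow_block below 0.006 m and linear speed of blue_block below 0.01 m/s and distance of blue_block from where it was at the start of the episode below 0.025 m and distance of yellow_block from where it was at the start of the episode below 0.015 m and distance of each of rubber_stopper, autoclave_cap, foam_rack, wash_bottle1, wash_bottle2, autoclave1, autoclave2 from where it was at the start of the episode below 0.02 m); the robot touches nothing.
It fails at once if a block is lifted or tipped (height (world z) of any of blue_block, yellow_block above 0.01 m or angle between any of blue_block, yellow_block's own z axis and vertical above 0.12 rad).
It fails at once if the blue block is shoved more than 25 mm, or the yellow one more than 15 mm (distance of blue_block from where it was at the start of the episode above 0.025 m or distance of yellow_block from where it was at the start of the episode above 0.015 m).
It fails at once if a yellow lid is pushed over (value of joint any of yellow_lid1, yellow_lid2, yellow_lid3, yellow_lid4, yellow_lid5 below 1.2 rad).
It fails at once if another thing on the bench is moved more than 20 mm (distance of any of rubber_stopper, autoclave_cap, foam_rack, wash_bottle1, wash_bottle2, autoclave1, autoclave2 from where it was at the start of the episode above 0.02 m).
It fails at once if the blue row is pressed with more than 50 N instead of lightly (contact force between the fingers and blue_block above 50 N).
It also fails if it takes over 61 s, if anything falls off the work surface, if the arm or the gripper's body presses on something with over 40 N, if the wrist force passes 120 N, or if a joint passes its speed limit or range.

## Working session

There is one attempt and no reset: what is moved stays moved. The work goes in short steps, Python scripts to look and compute and a shell command to move; the robot and the scene stay as the last step left them, time stands still between calls to the robot, and variables do not carry over. Pictures are saved under pics/ and viewed, at most 10 in all, crops included, and the job is handed in when it is done.

```bash
mkdir -p pics; ls; cat > h.py <<'E'
import numpy as np, cv2
from workcell import get_obs, cams, ticket, boxes_of, ctrl
def shot(cam,name=None,crop=None,scale=1):
    im,d=cams.get_image(cam)
    if name:
        o=im[:,:,::-1]
        if crop: o=o[crop[1]:crop[3],crop[0]:crop[2]]
        cv2.imwrite('pics/'+name,cv2.resize(o,None,fx=scale,fy=scale,interpolation=cv2.INTER_CUBIC))
    return im,d
def cloud(cam,d):
    c=cams.get_calibration(cam);K=np.array(c['mtx']);R=np.array(c['R']);t=np.array(c['t'])
    v,u=np.mgrid[:d.shape[0],:d.shape[1]]
    P=np.stack([(u-K[0,2])/K[0,0]*d,(v-K[1,2])/K[1,1]*d,d],-1)
    return (P-t)@R
E
python3 - <<'E'
from h import *
a,d=shot('top','top1.png',scale=1.5); 
P=cloud('top',d)
for n in ['blue_block','yellow_block','rubber_stopper']:
    for b in boxes_of('top',n)[:3]:
        u,v=map(int,b['centre']); print(n,b,P[v,u].round())
b,e=shot('scene','scene1.png',scale=1.5)
np.savez('v1.npz',a=a,d=d,b=b,e=e)
o=get_obs();print(o['ee_pos'],o['orientation'],o['t'])
E
```

```text
pics
blue_block {'centre': [247.7, 151.6], 'score': 0.61} [666.  22.  45.]
yellow_block {'centre': [235.0, 214.3], 'score': 0.9} [478.  57.  45.]
yellow_block {'centre': [172.9, 277.9], 'score': 0.69} [297. 236.  75.]
yellow_block {'centre': [337.0, 112.3], 'score': 0.58} [ 778. -243.   76.]
rubber_stopper {'centre': [252.2, 183.5], 'score': 0.41} [573.   7.  17.]
[ 171.94569201 -600.60348716  222.28791657] [-3.11037007e+00 -4.36449263e-01  1.71249807e-04] 0.25
```

View pics/top1.png

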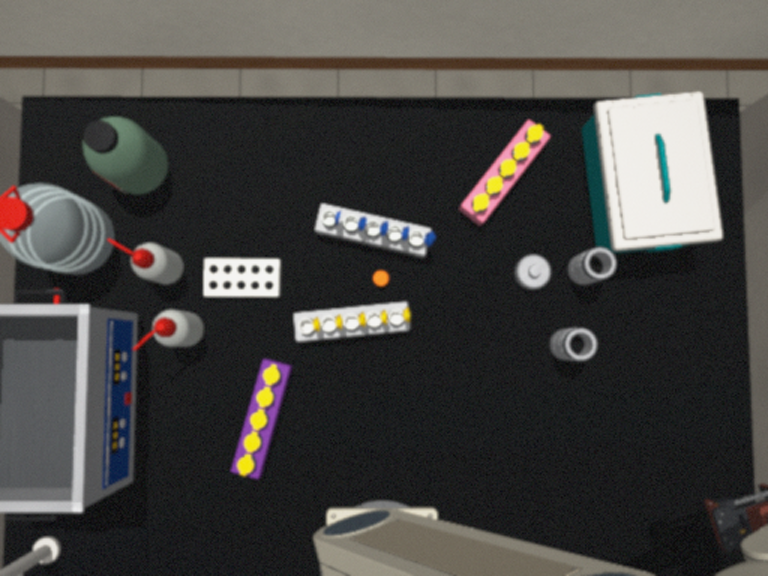

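View pics/scene1.png

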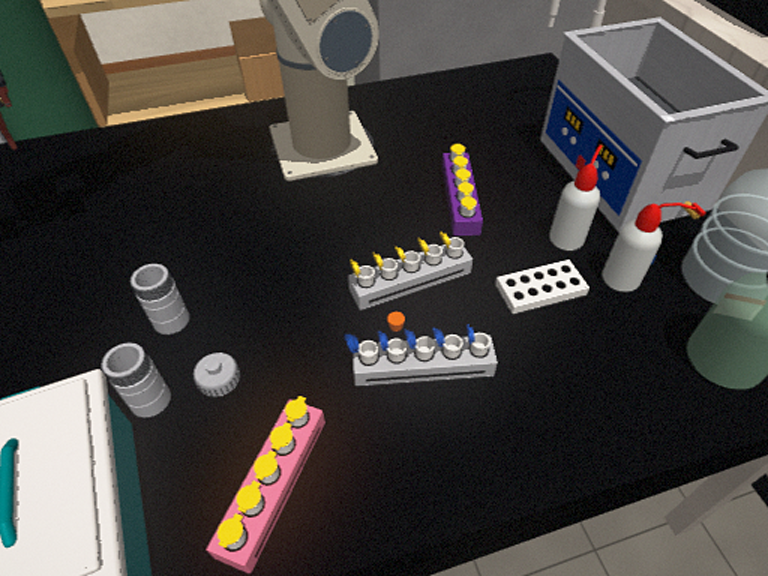

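The top view shows the blue block at about (374,230) in the enlarged picture. Its lids stand on the right (world −y) side of each vial, so the row starts at the right and runs left. The yellow block is at (352,322), the stopper at (381,278), and the pink and purple look-alikes are clear of the job. Next I'll fit the block's pose.

```bash
python3 - <<'E'
from h import *
z=np.load('v1.npz');
def fit(P,im,c,r=150):
    m=(abs(P[...,2]-45)<5)&(np.hypot(P[...,0]-c[0],P[...,1]-c[1])<r)
    q=P[m][:,:2].astype(np.float32)
    (cx,cy),s,an=cv2.minAreaRect(q); B=cv2.boxPoints(((cx,cy),s,an))
    e=[B[1]-B[0],B[2]-B[1]]; L=max(e,key=np.linalg.norm); L=L/np.linalg.norm(L); L*=np.sign(L[1])
    return np.array([cx,cy]),s,L,m.sum()
for cam,i,k in (('top','a','d'),('scene','b','e')):
    P=cloud(cam,z[k]);im=z[i].astype(int)
    for n,c in (('blue',(666,22)),('yellow',(478,57))):
        C,s,L,N=fit(P,im,c,125)
        print(cam,n,C.round(1),np.round(s,1),L.round(3),N,'yaw',np.arctan2(-L[0],L[1]).round(4),'start',(C-105*L).round(),'end',(C+109*L).round())
    # vial mouths / lids
    bl=(im[...,2]>im[...,0]+60)&(np.hypot(P[...,0]-666,P[...,1]-22)<160)&(P[...,2]>60)
    C,s,L,N=fit(P,im,(666,22),125); X=np.array([L[1],-L[0]])
    q=P[bl]; t=(q[:,:2]-C)@L; x=(q[:,:2]-C)@X
    print(cam,'blue z',q[:,2].max().round(),'x',np.percentile(x,[5,50,95]).round(1),'t',t.min().round(),t.max().round(), np.histogram(t,bins=range(-130,120,10)))
    w=(abs(P[...,2]-70)<3)&(abs((P[...,:2]-C)@X)<25)&(abs((P[...,:2]-C)@L)<115)
    qq=P[w][:,:2]; print('vial mouths x med',np.percentile((qq-C)@X,[2,50,98]).round(1),'t',np.percentile((qq-C)@L,[1,99]).round(1))
for n in ('top',): 
    P=cloud(n,z['d'])
    for r in ((600,700),):pass
    m=(P[...,2]>80)&(np.hypot(P[...,0]-666,P[...,1]-22)<250); q=P[m]; print('tall near', len(q), q[:,2].max())
print(cams.get_calibration('top')['t'])
E
```

```text
top blue [662.  19.] [225.5  56.8] [0.221 0.975] 884 yaw -0.2224 start [639. -83.] end [686. 125.]
top yellow [478.8  60.3] [ 55.9 224.8] [-0.103  0.995] 935 yaw 0.1036 start [490. -44.] end [468. 169.]
top blue z 114.0 x [-10.8   0.    9.3] t -121.0 71.0 (array([ 2, 29, 11,  0,  0,  1, 23,  1,  0,  0, 25,  5,  0,  0, 16, 15,  0,
        0,  0, 13,  2,  0,  0,  0]), array([-130, -120, -110, -100,  -90,  -80,  -70,  -60,  -50,  -40,  -30,
        -20,  -10,    0,   10,   20,   30,   40,   50,   60,   70,   80,
         90,  100,  110]))
vial mouths x med [-14.1  -1.4  13.6] t [-101.1  100.5]
scene blue [663.5  19.5] [224.8  58.3] [0.215 0.977] 1206 yaw -0.2167 start [641. -83.] end [687. 126.]
scene yellow [480.2  61.5] [ 56.7 226. ] [-0.105  0.994] 846 yaw 0.1052 start [491. -43.] end [469. 170.]
scene blue z 109.0 x [-10.5   3.   12.1] t -121.0 72.0 (array([ 2, 44, 25,  0,  0,  2, 42,  6,  0,  1, 39,  9,  0,  0, 27, 24,  0,
        0,  0, 29, 10,  0,  0,  0]), array([-130, -120, -110, -100,  -90,  -80,  -70,  -60,  -50,  -40,  -30,
        -20,  -10,    0,   10,   20,   30,   40,   50,   60,   70,   80,
         90,  100,  110]))
vial mouths x med [-16.    0.5  14.2] t [-102.4  100.6]
tall near 1146 1474.7935385553742
[  -7.48025122  546.04056773 1435.77849726]
```

```bash
python3 -m creep '[0.28,0.29,0,-0.498,0.28,0.29,0,-0.498,0.28,0.29,0,-0.498,0.28,0.29,0,-0.498,0.28,0.29,0,-0.498,0.28,0.29,0,-0.498,0.28,0.29,0,-0.498,0.28,0.29,0,-0.498,0.28,0.29,0,-0.498,0.28,0.29,0,-0.498]' 0
python3 -m creep '[0.178,0.184,0,0,0.178,0.184,0,0,0.178,0.184,0,0,0.178,0.184,0,0,0.178,0.184,0,0,0.178,0.184,0,0,0.178,0.184,0,0,0.178,0.184,0,0,0.178,0.184,-0.04,0,0.178,0.184,-0.06,0]'
```

```text
t: 1.08
ee_pos: [453.6, -308.6, 222.8]
orientation: [-3.123, 0.342, -0.001]
ft_force: [0.6, -0.9, 0.4]
width: 24.7
grasp_force: 0.0
t: 1.92
ee_pos: [628.5, -127.6, 160.9]
orientation: [3.122, -0.344, -0.002]
ft_force: [-0.8, 0.3, -1.4]
width: 0.6
grasp_force: 0.0
```

```bash
python3 -m creep '[0,0,-0.04,0,0,0,-0.08,0,0,0,-0.087,0,0,0,-0.087,0,0,0,-0.087,0]' 
python3 - <<'E'
from h import *
shot('scene','scene2.png',crop=(200,130,370,290),scale=3.5)
o=get_obs();C=np.array([662.7,19.3]);L=np.array([.218,.976]);p=np.array(o['ee_pos'][:2])-C
print(o['ee_pos'],'t',p@L,'x',p@[L[1],-L[0]],o['ft_force'])
E
```

```text
t: 2.33
ee_pos: [630.0, -127.9, 76.7]
orientation: [3.122, -0.345, 0.0]
ft_force: [0.3, 0.5, -0.0]
width: 0.3
grasp_force: 0.0
[ 631.10696044 -127.87675864   77.87659964] t -150.5317990516792 x 1.249726774575107 [ 0.4556612   0.4883796  -0.44987082]
```

View pics/scene2.png

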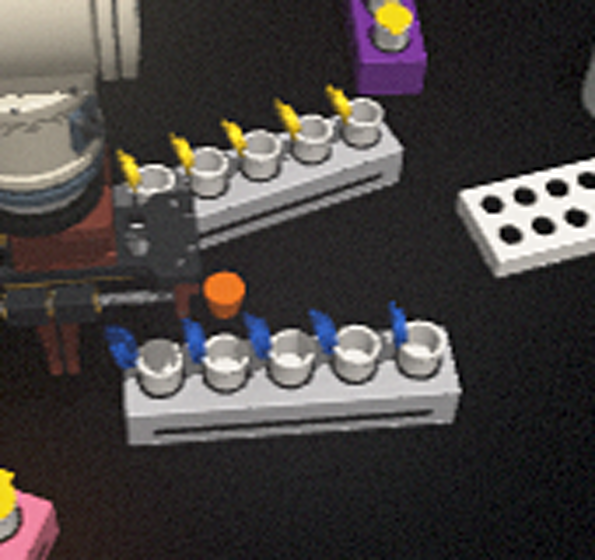

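The fingertips, at about (60,350) in the crop, are just behind blue lid 1 and clear of everything. I'll sweep lid 1 first and check the force.

```bash
python3 -m creep '[0.0013,0.0059,0,0,0.0026,0.0117,0,0,0.0039,0.0176,0,0,0.0052,0.0234,0,0,0.0065,0.0293,0,0,0.0078,0.0351,0,0,0.0092,0.041,0,0,0.0105,0.0468,0,0,0.0118,0.0527,0,0,0.0131,0.0586,0,0]' 
python3 - <<'E'
from h import *
shot('scene','scene3.png',crop=(200,130,370,290),scale=3.5)
o=get_obs();C=np.array([662.7,19.3]);L=np.array([.218,.976]);p=np.array(o['ee_pos'][:2])-C
print(o['ee_pos'],'t',p@L,'x',p@[L[1],-L[0]],o['ft_force'])
E
```

```text
t: 3.22
ee_pos: [643.2, -67.5, 75.5]
orientation: [-3.123, 0.343, 0.0]
ft_force: [0.6, -0.2, -0.8]
width: 0.4
grasp_force: 0.1
[643.39073778 -66.60560504  75.5533119 ] t -88.0532896815585 x -0.11841802376885494 [ 0.26338134 -0.00065111 -0.29835324]
```

View pics/scene3.png

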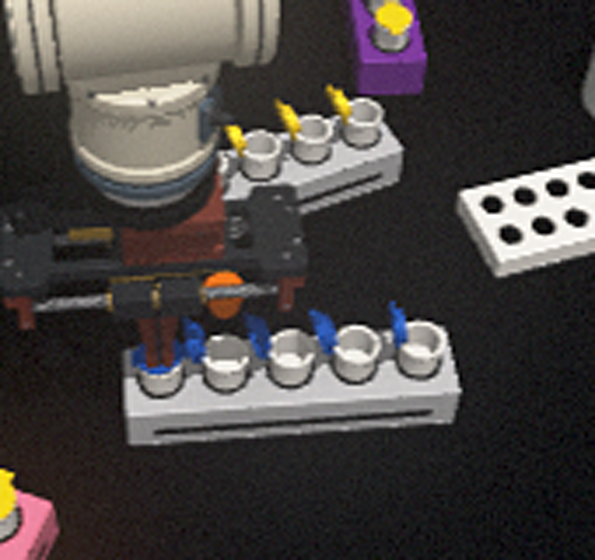

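Lid 1 is folded under the fingertips at about (158,360), with negligible force, and the other lids are still up. Now I'll press it down gently.

```bash
python3 -m creep '[0,0,-0.001,0,0,0,-0.002,0,0,0,-0.002,0]'|sed -n '2p;4p'; python3 -m creep '[0,0,-0.001,0,0,0,-0.001,0]'|sed -n '2p;4p'
```

```text
ee_pos: [642.9, -68.4, 73.4]
ft_force: [0.1, 0.7, -0.5]
ee_pos: [643.1, -68.5, 72.9]
ft_force: [-0.8, -0.2, 2.4]
```

```bash
python3 -m creep '[0,0,0.001,0,0.0017,0.0078,0.001,0,0.0035,0.0156,0.001,0,0.0052,0.0234,0.001,0,0.007,0.0312,0.001,0,0.0087,0.039,0.001,0,0.0105,0.0468,0.001,0,0.0122,0.0547,0.001,0,0.0139,0.0625,0.001,0,0.0157,0.0703,0.001,0]' 
python3 - <<'E'
from h import *
shot('scene','scene4.png',crop=(200,130,370,290),scale=3.5)
o=get_obs();C=np.array([662.7,19.3]);L=np.array([.218,.976]);p=np.array(o['ee_pos'][:2])-C
print('t',p@L,'x',p@[L[1],-L[0]],o['ft_force'])
E
```

```text
t: 4.52
ee_pos: [659.0, 2.8, 73.7]
orientation: [3.123, -0.343, -0.0]
ft_force: [-0.2, -1.3, 0.1]
width: 0.5
grasp_force: 0.3
t -15.493411781339608 x 0.002297119036529111 [-0.45465406  0.90444688  0.67060037]
```

View pics/scene4.png

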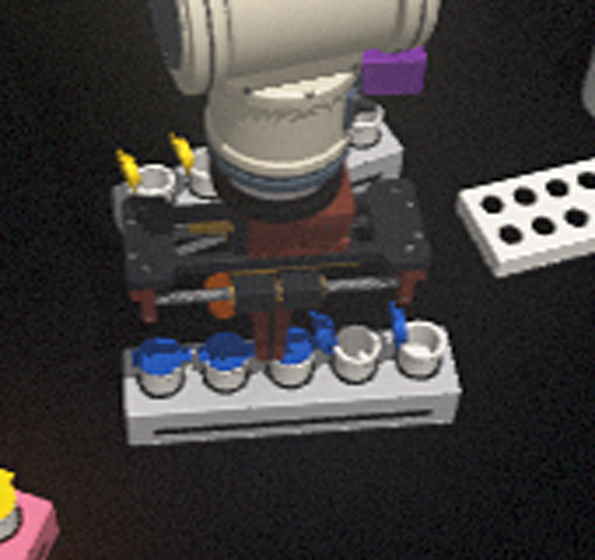

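Lids 1 and 2 lie shut at about (162,355) and (225,350), lid 3 is folding at (295,345), and the block has not moved. I'll continue past lid 5 and then lift.

```bash
python3 -m creep '[0.0017,0.0078,0,0,0.0035,0.0156,0,0,0.0052,0.0234,0,0,0.007,0.0312,0,0,0.0087,0.039,0,0,0.0105,0.0468,0,0,0.0122,0.0547,0,0,0.0139,0.0625,0,0,0.0157,0.0703,0,0,0.0174,0.0781,0,0]' 
python3 -m creep '[0.0017,0.0078,0,0,0.0035,0.0156,0,0,0.0052,0.0234,0,0,0.007,0.0312,0,0,0.0087,0.039,0,0,0.0105,0.0468,0,0,0.0122,0.0547,0,0,0.0139,0.0625,0,0,0.0152,0.068,0,0,0.0152,0.068,0,0]' 
python3 -m creep '[0,0,0.04,0,0,0,0.08,0,0,0,0.12,0,0,0,0.15,0,-0.04,0,0.15,0,-0.08,0,0.15,0,-0.12,0,0.15,0,-0.15,0,0.15,0,-0.15,0,0.15,0]' 
python3 - <<'E'
from h import *
a,d=shot('top','top5.png',crop=(180,110,320,250),scale=4); P=cloud('top',d)
b,e=shot('scene','scene5.png',crop=(200,130,370,290),scale=3.5);Q=cloud('scene',e)
C=np.array([662.7,19.3]);L=np.array([.218,.976]);X=np.array([L[1],-L[0]])
for n,im,P in (('top',a.astype(int),P),('scene',b.astype(int),Q)):
    t=(P[...,:2]-C)@L;x=(P[...,:2]-C)@X
    for y in (-88,-44,0,44,88):
        m=(abs(t-y)<22)&(abs(x)<22)&(im[...,2]>im[...,0]+60)&(P[...,2]<130)&(P[...,2]>55); q=P[m]
        if len(q)<8: print(n,y,len(q));continue
        A=np.c_[t[m]-y,np.ones(m.sum())];k=np.linalg.lstsq(A,q[:,2],rcond=None)[0]
        print(n,y,len(q),'zmax',q[:,2].max().round(1),'tilt',k.round(3))
E
```

```text
t: 5.4
ee_pos: [676.4, 80.8, 73.7]
orientation: [3.122, -0.343, -0.0]
ft_force: [-1.1, -2.9, 0.2]
width: 0.5
grasp_force: 1.5
t: 6.23
ee_pos: [691.7, 149.5, 73.7]
orientation: [-3.123, 0.342, -0.001]
ft_force: [0.7, -0.2, -0.1]
width: 0.4
grasp_force: 0.0
t: 6.98
ee_pos: [535.4, 147.4, 223.2]
orientation: [3.121, -0.342, -0.007]
ft_force: [0.3, 0.2, -0.3]
width: 0.5
grasp_force: 0.0
top -88 90 zmax 79.0 tilt [-7.0000e-03  7.2433e+01]
top -44 93 zmax 82.7 tilt [2.2000e-02 7.2405e+01]
top 0 94 zmax 78.3 tilt [3.0000e-02 7.1874e+01]
top 44 93 zmax 79.1 tilt [3.4000e-02 7.2793e+01]
top 88 92 zmax 80.0 tilt [-5.2000e-02  7.2465e+01]
scene -88 133 zmax 74.9 tilt [1.3000e-02 7.1873e+01]
scene -44 129 zmax 75.8 tilt [2.5000e-02 7.2196e+01]
scene 0 129 zmax 75.2 tilt [1.8000e-02 7.2028e+01]
scene 44 130 zmax 75.6 tilt [4.1000e-02 7.2222e+01]
scene 88 126 zmax 74.4 tilt [1.7000e-02 7.2045e+01]
```

View pics/scene5.png

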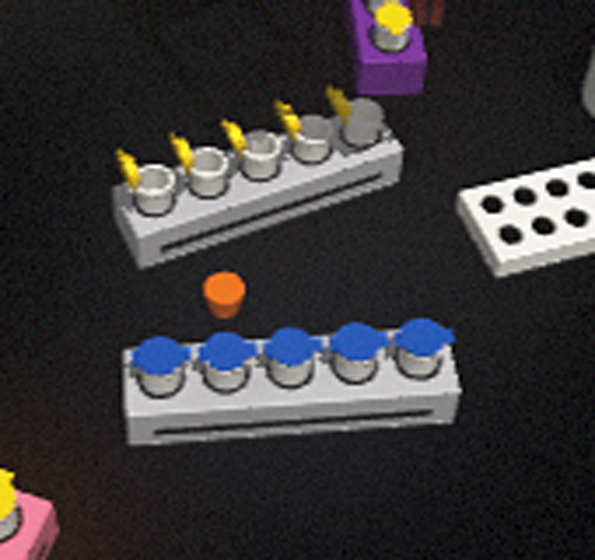

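All five blue lids lie flat on their vials: the row is at about y=350 in the crop, with fitted tilts of 0.05 rad or less. The yellow lids are all up, and neither the blocks nor the stopper has moved. The gripper is clear above everything, so I'm handing in.

```bash
python3 -c "
from h import *
print(ticket.close_job())"
```

```text
the job is handed in; nothing more can be done
None
```

The job is handed in: all five blue lids were folded shut in order from the hinge end, and in the last picture the yellow lids still stand open and the blocks and stopper are where they were (no verdict was returned).

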